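# Hold a carton square in the corner of a bench coder

## Robot

A 6-joint arm with a two-finger parallel gripper is mounted at the origin on the work surface. World frame = base frame: x ahead of the robot, y to its left, z up, the work surface at z = 0. Lengths are in m, angles in degrees, forces in N, time in s.
With the tool pointing down it reaches from about 0.3 to 0.825 m from the base axis. Payload 5.4 kg.
Tool frame: the origin (TCP) lies midway between the tips of the shut fingers; the grasp point (between the pads) lies 19 mm behind it (r.tcp_to_grasp is the distance from the TCP to the grasp point, in m); z points along the fingers, y is the direction in which the jaws open and shut (so a half turn about z gives the same grasp; the last joint's range is limited). The gripper opens to 92 mm and grips with 3 to 60 N. Pads are 20 mm wide; open, the fingers measure 128 mm over their backs; the gripper's body (75 mm by 189 mm) begins 69 mm behind the grasp point.
Start: joints at [-86.522, 9.076, 91.501, -0, 79.423, -12.038], TCP at [0.154, -0.554, 0.215] pointing down, gripper open.
Joint ranges: [-166.64, 166.64], [-54.1, 131.32], [10.49, 154.53], [-73.88, 253.88], [9.74, 151.15], [-171.62, 171.62]. Speed limits (degrees/s): [147.25, 147.25, 180, 180, 180, 180].

## Interface

Orientations are given as [roll, pitch, yaw] about the fixed x, y, z axes, in that order (R = Rz(yaw) Ry(pitch) Rx(roll)).
In Python, from plant import r, vision, ticket gives the robot as it stands.
- The arm moves only by the shell command python3 -m pendant 'ROWS' [FORCE]. ROWS is JSON, one flat list of numbers, 7 for each row, row after row: the turn, a rotation vector about the tool's x, y, z in degrees, then the shift along the tool's x, y, z in mm, then the opening, from 0 (shut) to 1 (fully open). In form: [rx, ry, rz, dx, dy, dz, hand, rx, ry, rz, dx, dy, dz, hand, ...]. A call has exactly 5 rows; each row is the pose to reach, as a shift and turn from the pose commanded when the call began, along the tool's axes at that moment; what a row does not reach only later rows make up. A row lasts 1/8 s, in which the tool goes at most 62.5 mm and 10.7 degrees, less where a joint would pass 70% of its speed; a pose out of reach is approached as far as the arm can. A call with a gripper value outside its range is refused whole. The fingers move at their own pace and stop on an object; FORCE is the grip in N (left out, the last holds). Time passes only in rows, so rows that repeat a pose let the fingers close, or fill a call up. It gives the time, the measured TCP pose, the force and the opening at its end, in the units of the state.
- r.sense(): the state, without advancing time (a new reading comes with each control period).
- vision.grab_frame(name): name is "scene" or "top" or "wrist"; returns a dict with "image" (400x640x3 uint8, red, green, blue), "mtx" (3x3 intrinsics, pixels), "xyz" and "orientation" of the camera in the world. Camera axes: x right, y down, z forward; pixel columns grow to the right and rows downward; lengths in m; the calibration is good to about 2 mm. The wrist camera is an equidistant fisheye: a pixel r from the principal point sees the ray r / f radians off the axis. A picture is of the moment at which its call begins. There is no depth.
- ticket.hand_in(): hands the job in, once; it reports no verdict.
The state is a dict: "time_s": time; "qpos": joint angles; "qd": joint speeds; "joint_torque": joint torques, N m; "ee_pos": TCP position; "tcp_rot": TCP orientation; "wrist_force": force on the tool from outside, world axes, zero at the start; "ft_torque": the same for the moment, N m; "grip_width": opening from 0.0 (shut) to 1.0 (fully open).
Only numpy, scipy, OpenCV 4.12 (cv2) and the standard library are available. Lean on these libraries where they do the work, as an engineer would, in place of code of your own. Each camera call takes 0.05 s, during which the arm holds its last target.

## Task

Get the carton with the blue band ready for coding: first slide the red grip on the coder all the way towards the robot to its end stop, so that the print window is open, and only then bring the carton, standing upright and flat on the coder's bed, into the corner of the coder with its white end panel flush against the print window and its long side flush against the low guide rail. Finish while still holding the carton there, pressed firmly against both stops at once but not crushed, as it must be held during the print pass. Do not knock the carton over, and leave everything else on the bench where it is.

Things in the scene. Friction and masses are not known exactly. Their poses are not given: they have to be found in the camera images.
- coder: bench carton coder, fixed to the table: an aluminium bed 200 mm (x) by 275 mm (y), top face 12 mm above the table, with low-friction strips (friction about 0.3). Origin at table height, 100 mm from the bed's near and far edges and 80 mm from its right (-y) edge. Its x points away from the robot, y to the left, within about 15 degrees. The low guide rail stands along the bed's far side, the print head on its left end; the carton goes in the corner between them.
- guide_rail: steel angle rail on the bed, fixed: a low upright face 120 mm long along y, 30 mm high, 4 mm thick, facing -x (the robot), with a 32 mm deep foot behind it. Origin on that contact face, at the bed's top, at mid-length; axes parallel to the coder's. The rail stops 25 mm short of the print head's face. It is rigid, of polished steel (friction about 0.3).
- print_head: white print head housing, fixed: 180 mm (x) by 112 mm (y), 115 mm above the bed, with a rigid polished steel face (friction about 0.3) that looks to -y (right). Origin on that contact face at the bed's top, below the centre of the print window; axes parallel to the coder's. The housing runs from y = 0 to y = 112 mm in this frame, x from -90 to 90 mm. The corner formed with the guide rail: the rail's contact face is at x = 29 mm in this frame.
- print_window (a point): centre of the print window in the head's face, 40 mm wide and 34 mm high, 35 mm above the bed. Closed, a yellow shutter fills it; open, it is black with a brass nozzle strip.
- shutter (a joint): shutter slide, m: 0 closed (start 0 to 0.015), 0.055 at its end stop = window fully open. The grip travels along the coder's -x (towards the robot). Friction about 2 N; it stays where it is left.
- shutter_grip (a point): centre of the shutter's red grip, which stands on top of the print head next to its face: 14 mm (x, the sliding direction) by 24 mm (y) by 26 mm high, its underside 2 mm above the flat top of the housing (this point is 15 mm above that top, 142 mm above the table). Free space all round to pinch or push it from above.
- carton: the carton to be coded: cardboard with a BLUE band, 58 mm (x) by 120 mm (y) by 80 mm high, rigid, 0.25 to 0.5 kg, centre of mass at its middle. Origin at the centre of its underside, z up, y along its length towards the end with the white panel, which at the start points left (+y), within about 20 degrees. Seated in the corner, its axes are parallel to the coder's and its origin is 29 mm in -x from the rail's face and 60 mm in -y from the print head's face.
- carton_panel (a point): centre of the carton's white end panel (60 mm in +y from the carton's origin, 40 mm up). Stays on the carton's end face.
- other_carton: bystander: an equal carton with an ORANGE band; origin at the centre of its underside. Leave it.
- tape_roll: bystander: roll of brown parcel tape lying flat, 100 mm across, 48 mm high; origin at the centre of its underside.
- bowl: bystander: small white bowl, 100 mm across, 45 mm high; origin at the centre of its underside.
- marker: bystander: black and red marker pen, 135 mm long, 18 mm thick; origin under it.
- ink_cartridge: bystander: spare ink cartridge, 90 by 28 by 73 mm high; origin at the centre of its underside.
- stapler: bystander: grey stapler, 150 mm long, about 55 mm high; origin at the centre of its underside.
Mind the look-alikes: they are no part of the job. Leave any turquoise look-alike of the carton alone.

How it is judged:
By the outcome, as a careful person would: the job done as asked, in the order asked, and still so for the second after the job is handed in, while the arm keeps its last pose, push and grip.
It also fails if it takes over 69 s, if anything falls off the work surface, if the arm or the gripper's body presses on something with over 40 N, if the wrist force passes 120 N, or if a joint passes its speed limit or range.

## Working session

There is one attempt and no reset: what is moved stays moved. The work goes in short steps, Python scripts to look and compute and a shell command to move; the robot and the scene stay as the last step left them, time stands still between calls to the robot, and variables do not carry over. Pictures are saved under pics/ and viewed, and the job is handed in when it is done.

```bash
ls; mkdir -p pics; python3 - <<'E'
from plant import r, vision
import cv2
print(r.sense())
for n in ["scene","top"]:
    f=vision.grab_frame(n); cv2.imwrite(f"pics/{n}0.png",f["image"][:,:,::-1])
    print(n,f["mtx"],f["xyz"],f["orientation"])
E
```

```text
pics
{'time_s': 0.0, 'qpos': array([-8.65219079e+01,  9.11366642e+00,  9.15707402e+01, -1.12425444e-03,
        7.94234508e+01, -1.20379851e+01]), 'qd': array([ 0.02882294, -0.01172538,  0.03616934, -0.03455793, -0.04724832,
        0.00597969]), 'joint_torque': array([ 1.34480935e-03, -3.85569227e+01, -3.22107196e+01,  7.02159083e-02,
        3.78827273e-02, -1.51082481e-04]), 'ee_pos': array([ 0.15375103, -0.55341626,  0.21362149]), 'tcp_rot': array([-1.79894284e+02, -2.14142748e-02,  1.55162648e+01]), 'wrist_force': array([-0.34021709, -0.02687879, -0.53712676]), 'ft_torque': array([-0.06933574, -0.00638096,  0.04054189]), 'grip_width': 1.0026150975434729}
scene [[463.38572463   0.         318.06637927]
 [  0.         463.38572463 198.34973092]
 [  0.           0.           1.        ]] [ 1.11165068 -0.53526124  1.42159481] [-146.43701896    0.67439285   50.69834325]
top [[476.76591649   0.         315.67237528]
 [  0.         476.76591649 191.95791935]
 [  0.           0.           1.        ]] [ 0.37434856 -0.01654459  1.53690726] [-176.26123877   -0.22727325  -91.71653773]
```

View pics/scene0.png

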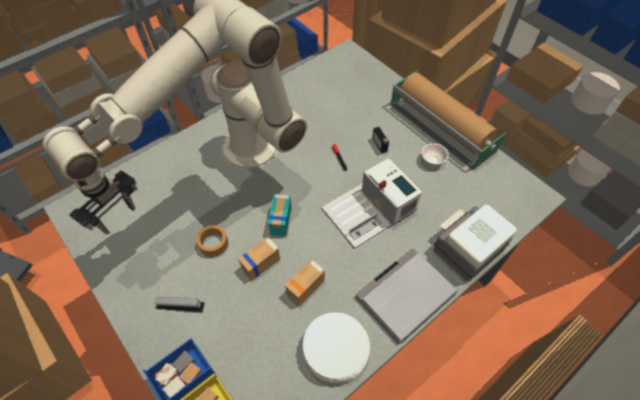

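View pics/top0.png

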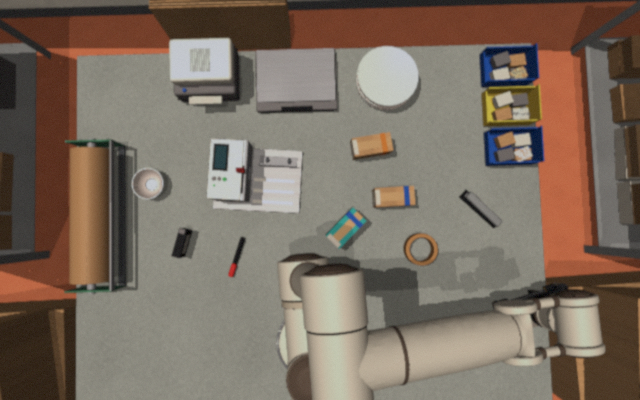

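Candidates: brown carton with a blue band at top (395,196), orange-banded carton at (372,146), and a turquoise look-alike, also blue-banded, at (346,229). The cardboard one at (395,196) fits; I'll check it in crops.

```bash
python3 - <<'E'
import cv2,numpy as np
i=cv2.imread("pics/top0.png")
a=cv2.resize(i[125:255,320:440],None,fx=3.3,fy=4.2*3.3/4.2,interpolation=cv2.INTER_CUBIC)
b=cv2.resize(i[130:220,200:310],None,fx=3.6,fy=3.6,interpolation=cv2.INTER_CUBIC)
h=max(a.shape[0],b.shape[0]); p=lambda x:np.pad(x,((0,h-x.shape[0]),(0,0),(0,0)))
o=np.hstack([p(a),p(b)]);print(o.shape);cv2.imwrite("pics/c1.png",o)
i=cv2.imread("pics/scene0.png")
b=cv2.resize(i[150:310,230:430],None,fx=3.7,fy=3.7,interpolation=cv2.INTER_CUBIC);cv2.imwrite("pics/c2.png",b)
E
```

```text
(429, 792, 3)
```

View pics/c1.png

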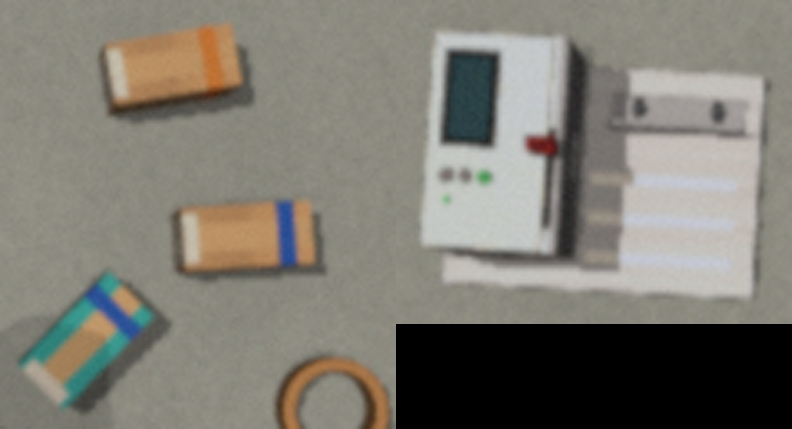

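View pics/c2.png

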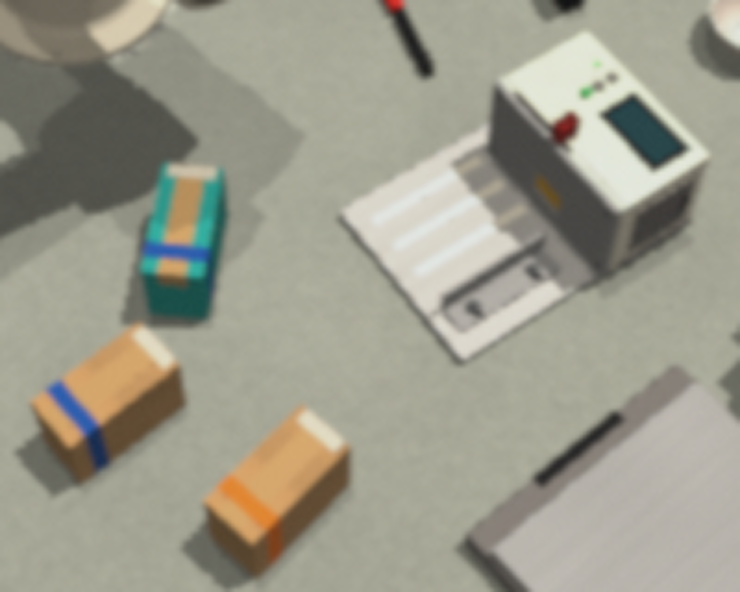

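The brown carton with the blue band, white panel to the left, is at c1 (245,235). The grip is at c1 (540,147), near the middle of the slot, and the yellow shutter is visible in c2 (548,190). Next I fit poses from both views.

```bash
cat > h.py <<'E'
import numpy as np,cv2
from scipy.spatial.transform import Rotation as R
from scipy.optimize import least_squares
def proj(f,P):
    P=np.atleast_2d(P);C=R.from_euler('xyz',f["orientation"],degrees=True).as_matrix()
    c=(P-f["xyz"])@C; 
    if f.get("fish"):
        rr=np.hypot(c[:,0],c[:,1]);th=np.arctan2(rr,c[:,2]);k=th/np.maximum(rr,1e-9)
        q=c[:,:2]*k[:,None]
    else: q=c[:,:2]/c[:,2:]
    return q*[f["mtx"][0,0],f["mtx"][1,1]]+f["mtx"][:2,2]
def T(p,P):
    a=np.radians(p[2]);c,s=np.cos(a),np.sin(a);P=np.atleast_2d(P).astype(float)
    return np.c_[p[0]+c*P[:,0]-s*P[:,1],p[1]+s*P[:,0]+c*P[:,1],P[:,2]]
E
python3 - <<'E'
import cv2
i=cv2.imread("pics/scene0.png")
cv2.imwrite("pics/c3.png",cv2.resize(i[230:285,230:290],None,fx=10,fy=10,interpolation=cv2.INTER_CUBIC))
i=cv2.imread("pics/top0.png")
cv2.imwrite("pics/c4.png",cv2.resize(i[180:215,365:425],None,fx=12,fy=12,interpolation=cv2.INTER_CUBIC))
E
```

```text
(no output)
```

View pics/c3.png

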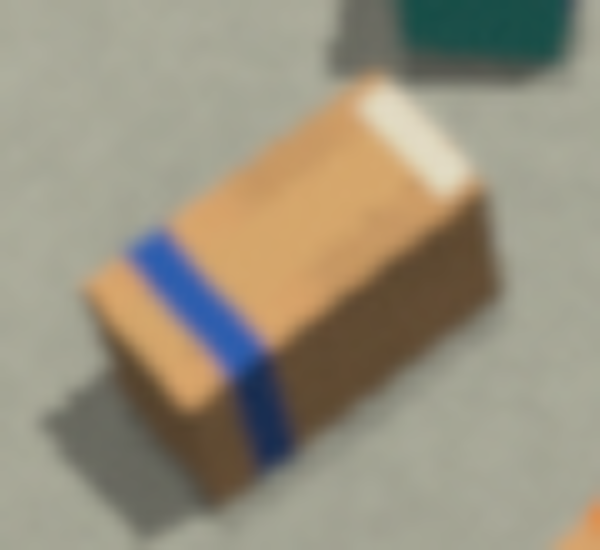

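View pics/c4.png

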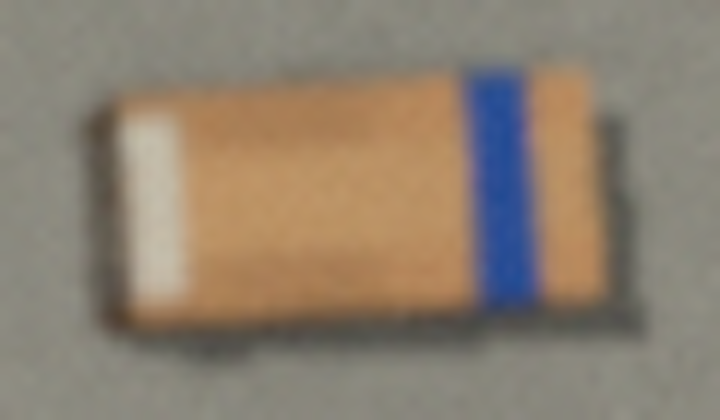

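```bash
cat > fit.py <<'E'
from h import *
from plant import vision
def px(X,s,o): return (np.array(X,float)+.5)/s-.5+np.array(o)
ft=vision.grab_frame("top");fs=vision.grab_frame("scene")
a,b,H=.029,.060,.08
M=[[a,b,H],[a,-b,H],[-a,-b,H],[-a,b,H]]
t=px([[112,98],[592,68],[606,300],[124,328]],12,(365,180))
S=[[-a,b,H],[a,b,H],[-a,-b,H],[a,-b,H],[a,b,0],[a,-b,0]]
s=px([[375,75],[485,188],[85,290],[195,413],[498,293],[217,505]],10,(230,230))
def res(p): return np.r_[(proj(ft,T(p,M))-t).ravel(),(proj(fs,T(p,S))-s).ravel()]
o=least_squares(res,[.4,-.2,0]);print("carton",o.x.round(4));print(o.fun.round(1))
X=lambda L:[[x-396,y] for x,y in L]
t2=px(X([[753,297],[764,78],[443,281],[435,32],[567,38],[421,243],[555,251]]),3.6,(200,130))
s2=px([[342,216],[463,360],[497,88],[586,32],[708,155],[620,210]],3.7,(230,150))
def mod(p):
    hx,hy=p[3:]
    x0,x1,y0,y1=hx-.09,hx+.09,hy,hy+.112;z=.127
    m=[[-.1,-.08,.012],[.1,-.08,.012],[-.1,.195,.012],[x1,y1,z],[x1,y0,z],[x0,y1,z],[x0,y0,z]]
    n=[[-.1,-.08,.012],[.1,-.08,.012],[x0,y0,z],[x0,y1,z],[x1,y1,z],[x1,y0,z]]
    return m,n
def res(p):
    m,n=mod(p);return np.r_[(proj(ft,T(p,m))-t2).ravel(),(proj(fs,T(p,n))-s2).ravel()]
o=least_squares(res,[.45,.2,0,0,.08]);p=o.x;print("coder",p.round(4));print(o.fun.round(1))
h=T(p,[[p[3],p[4],0],[p[3]+.029-.029,p[4]-.06,.012]]);print("head",h[0].round(4),"seat",h[1].round(4))
g=px([[540-396,147]],3.6,(200,130));gs=px([[565,126]],3.7,(230,150))
o=least_squares(lambda q:np.r_[(proj(ft,[[q[0],q[1],.142]])-g).ravel(),(proj(fs,[[q[0],q[1],.142]])-gs).ravel()],[.5,.2]);print("grip",o.x.round(4),o.fun.round(1))
c=np.radians(p[2]);d=o.x-p[:2];print("grip in head",(d@[np.cos(c),np.sin(c)]-p[3]).round(4),(d@[-np.sin(c),np.cos(c)]-p[4]).round(4))
E
python3 fit.py
```

```text
carton [ 0.4514 -0.2666  1.8743]
[ 0.6 -0.4 -0.4 -0.4 -0.2 -0.8  0.9 -0.7 -0.  -1.1 -0.1 -0.6 -0.6 -0.8
 -0.9 -0.7  0.6 -0.2  0.3  0.4]
coder [ 0.5174  0.1024 -4.4272  0.017   0.0796]
[-0.  -0.2 -0.  -1.4  0.1  0.1 -0.4 -1.2  0.4 -1.1 -0.3  0.4  0.3 -0.1
 -1.  -1.5 -0.  -0.1 -1.1 -1.7 -0.3 -1.2  0.9 -0.4 -0.8  0.9]
head [0.5405 0.1804 0.    ] seat [0.5359 0.1206 0.012 ]
grip [0.5362 0.1964] [ 0.1 -0.4 -0.2 -0.5]
grip in head -0.0055 0.0156
```

```bash
cat > to.py <<'E'
# usage: to.py x y z yaw  -> shift (mm) and turn in present tool axes
import sys;from h import *;from plant import r
s=r.sense();R0=R.from_euler('xyz',s["tcp_rot"],degrees=True)
v=list(map(float,sys.argv[1:5]))
Rt=R.from_euler('xyz',[180,0,v[3]],degrees=True)
print("t",round(s["time_s"],2),"pos",s["ee_pos"].round(4),"rot",s["tcp_rot"].round(2),"F",s["wrist_force"].round(1),"g",round(s["grip_width"],3))
d=R0.inv().apply(np.array(v[:3])-s["ee_pos"])*1000
print("turn",(R0.inv()*Rt).as_rotvec(degrees=True).round(2),"shift",d.round(1),"norm",np.linalg.norm(d).round())
E
python3 to.py .536 .196 .23 85.6
```

```text
t 0.2 pos [ 0.1538 -0.5537  0.214 ] rot [-1.7994e+02 -1.0000e-02  1.5510e+01] F [-0.1 -0.4  0.1] g 0.997
turn [-5.000e-02 -5.000e-02 -7.009e+01] shift [ 568.8 -620.1  -15.1] norm 842.0
```

```bash
python3 -m pendant '[0,0,-8,36,-40,-5,1, 0,0,-16,72,-80,-10,1, 0,0,-24,108,-120,-15,1, 0,0,-32,145,-160,-15,1, 0,0,-40,184,-200,-15,1]'; python3 to.py .536 .196 .23 85.6
```

```text
time_s: 0.82
ee_pos: [0.2781, -0.3105, 0.2296]
tcp_rot: [180.0, -0.0, 55.7]
wrist_force: [1.9, -0.8, -0.3]
grip_width: 1.0
t 0.82 pos [ 0.2781 -0.3105  0.2296] rot [179.97  -0.    55.73] F [ 1.9 -0.8 -0.3] g 1.0
turn [ 3.000e-02  1.000e-02 -2.987e+01] shift [ 5.638e+02 -7.200e+01 -4.000e-01] norm 568.0
```

```bash
python3 -m pendant '[0,0,-6,56,-7,0,1, 0,0,-12,112,-14,0,1, 0,0,-18,170,-21,0,1, 0,0,-24,226,-28,0,1, 0,0,-30,282,-36,0,1]'; python3 to.py .536 .196 .23 85.6
```

```text
time_s: 1.45
ee_pos: [0.4082, -0.0575, 0.2298]
tcp_rot: [179.9, 0.0, 85.7]
wrist_force: [0.5, -0.1, -0.0]
grip_width: 0.998
t 1.45 pos [ 0.4082 -0.0575  0.2298] rot [1.7995e+02 2.0000e-02 8.5710e+01] F [ 0.5 -0.1 -0. ] g 0.998
turn [0.05 0.02 0.11] shift [ 2.623e+02  1.085e+02 -2.000e-01] norm 284.0
```

```bash
python3 - <<'E'
from plant import vision
import cv2
f=vision.grab_frame("wrist");cv2.imwrite("pics/w1.png",f["image"][:,:,::-1]);print(f["mtx"],f["xyz"],f["orientation"])
E
```

```text
[[309.70691629   0.         317.8581223 ]
 [  0.         309.70691629 202.0937019 ]
 [  0.           0.           1.        ]] [0.41385593 0.01687783 0.40055577] [ 1.64407918e+02 -2.58522397e-02 -4.28689360e+00]
```

View pics/w1.png

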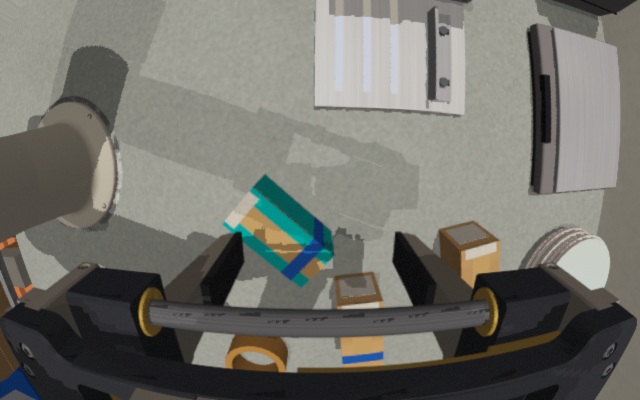

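```bash
python3 -m pendant '[0,0,0,53,22,0,1, 0,0,0,106,44,0,1, 0,0,0,159,66,0,1, 0,0,0,212,88,0,1, 0,0,0,262,108,0,0.7]'; python3 -m pendant '[0,0,0,0,0,0,0.6, 0,0,0,0,0,0,0.6, 0,0,0,0,0,0,0.6, 0,0,0,0,0,0,0.6, 0,0,0,0,0,0,0.6]'; python3 to.py .536 .196 .142 85.6;  python3 - <<'E'
from plant import vision
import cv2
f=vision.grab_frame("wrist");cv2.imwrite("pics/w2.png",f["image"][:,:,::-1])
E
```

```text
time_s: 2.12
ee_pos: [0.5363, 0.1951, 0.2294]
tcp_rot: [-180.0, 0.0, 85.5]
wrist_force: [0.4, -0.4, 1.1]
grip_width: 0.911
time_s: 2.75
ee_pos: [0.5357, 0.1929, 0.2299]
tcp_rot: [180.0, -0.0, 85.5]
wrist_force: [-0.4, 0.8, -0.2]
grip_width: 0.6
t 2.75 pos [0.5357 0.1929 0.2299] rot [179.98  -0.    85.46] F [-0.4  0.8 -0.2] g 0.6
turn [ 0.02 -0.   -0.14] shift [ 3.1 -0.  87.9] norm 88.0
```

View pics/w2.png

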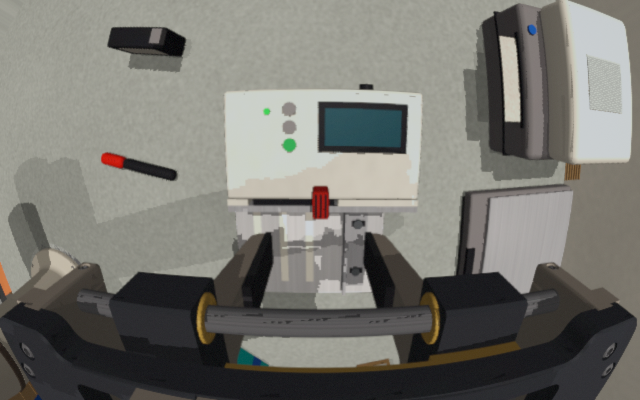

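```bash
python3 - <<'E'
import cv2
i=cv2.imread("pics/w2.png")
cv2.imwrite("pics/c5.png",cv2.resize(i[80:290,210:435],None,fx=2.8,fy=2.8,interpolation=cv2.INTER_CUBIC))
cv2.imwrite("pics/c6.png",cv2.resize(i[170:240,220:320+110],None,fx=3.8,fy=3.8,interpolation=cv2.INTER_CUBIC))
E
```

```text
(no output)
```

View pics/c5.png

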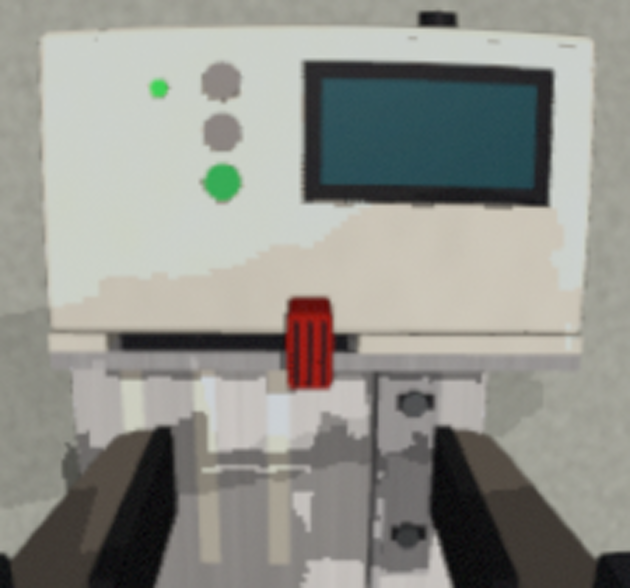

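View pics/c6.png

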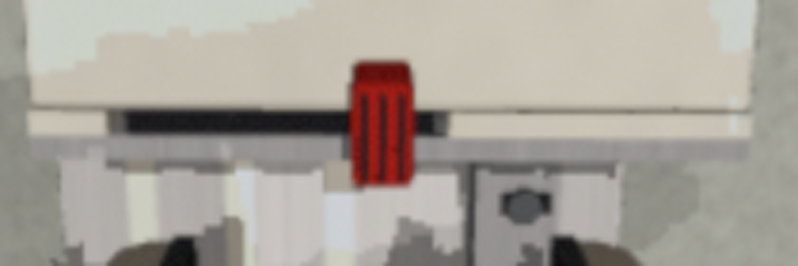

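```bash
cat > fit2.py <<'E'
from h import *
from plant import vision
def px(X,s,o): return (np.array(X,float)+.5)/s-.5+np.array(o)
f=vision.grab_frame("wrist");f["fish"]=1
t=px([[43,34],[592,40],[580,353],[50,353]],2.8,(210,80))
for lab,dy in (("white edge",0),("gray bottom",5.5)):
    tt=t.copy();tt[2:,1]+=dy
    m=np.array([[-.09,.112,.127],[.09,.112,.127],[.09,0,.127],[-.09,0,.127]])
    o=least_squares(lambda p:(proj(f,T(p,m))-tt).ravel(),[.54,.18,-4]);print(lab,o.x.round(4),o.fun.round(1))
g=px([[383,137]],3.8,(220,170))
o=least_squares(lambda q:(proj(f,[[q[0],q[1],.155]])-g).ravel(),[.5,.2]);print("grip",o.x.round(4))
# rail: contact face line top edge z=.042
k=px([[377,375],[368,585]],2.8,(210,80))
for z in(.042,):
  for kk in k:
    q=least_squares(lambda q:(proj(f,[[q[0],q[1],z]])-kk).ravel(),[.5,.2]).x;print("rail",q.round(4))
E
python3 fit2.py
```

```text
white edge [ 0.5397  0.1838 -4.7773] [-2.1 -3.   2.1 -3.5 -0.2  3.9  0.3  3.1]
gray bottom [ 0.5395  0.1813 -4.7761] [-2.1 -0.3  2.1 -0.8 -0.4  0.9  0.6  0.2]
grip [0.5383 0.1958]
rail [0.5649 0.1506]
rail [0.5556 0.0448]
```

```bash
python3 -m pendant '[0,0,0,3,2,30,0.5, 0,0,0,3,2,60,0.5, 0,0,0,3,2,85,0.5, 0,0,0,3,2,96,0.5, 0,0,0,3,2,96,0.5]' 12; python3 -m pendant '[0,0,0,0,0,0,0, 0,0,0,0,0,0,0, 0,0,0,0,0,0,0, 0,0,0,0,0,0,0, 0,0,0,0,0,0,0]';python3 to.py .536 .196 .135 85.4
```

```text
time_s: 3.48
ee_pos: [0.5376, 0.1962, 0.1333]
tcp_rot: [-179.9, 0.0, 85.5]
wrist_force: [-0.6, 0.1, 0.1]
grip_width: 0.499
time_s: 4.1
ee_pos: [0.5382, 0.1964, 0.1341]
tcp_rot: [180.0, -0.0, 85.5]
wrist_force: [-1.1, 0.1, 3.3]
grip_width: 0.151
t 4.1 pos [0.5382 0.1964 0.1341] rot [ 1.7997e+02 -1.0000e-02  8.5500e+01] F [-1.1  0.1  3.3] g 0.151
turn [ 0.03 -0.01  0.1 ] shift [-0.6 -2.2 -0.9] norm 2.0
```

```bash
python3 -m pendant '[0,0,0,0,-7,0,0, 0,0,0,0,-14,0,0, 0,0,0,0,-21,0,0, 0,0,0,0,-28,0,0, 0,0,0,0,-35,0,0]' ; python3 -m pendant '[0,0,0,0,-2,0,0, 0,0,0,0,-4,0,0, 0,0,0,0,-6,0,0, 0,0,0,0,-7,0,0, 0,0,0,0,-8,0,0]';python3 -m pendant '[0,0,0,0,-1,0,0, 0,0,0,0,-2,0,0, 0,0,0,0,-3,0,0, 0,0,0,0,-4,0,0, 0,0,0,0,-5,0,0]'
```

```text
time_s: 4.72
ee_pos: [0.503, 0.1993, 0.1341]
tcp_rot: [179.9, -0.0, 85.5]
wrist_force: [2.4, 0.5, 3.6]
grip_width: 0.151
time_s: 5.35
ee_pos: [0.4953, 0.2, 0.1341]
tcp_rot: [179.9, -0.0, 85.5]
wrist_force: [3.1, 1.5, 5.6]
grip_width: 0.154
time_s: 5.98
ee_pos: [0.4903, 0.2004, 0.1341]
tcp_rot: [179.9, -0.0, 85.5]
wrist_force: [2.6, 2.2, 6.4]
grip_width: 0.15
```

```bash
for i in 1; do python3 -m pendant '[0,0,0,0,-1,0,0, 0,0,0,0,-2,0,0, 0,0,0,0,-3,0,0, 0,0,0,0,-4,0,0, 0,0,0,0,-5,0,0]'; done; python3 -m pendant '[0,0,0,0,-1,0,0, 0,0,0,0,-2,0,0, 0,0,0,0,-3,0,0, 0,0,0,0,-4,0,0, 0,0,0,0,-4,0,0]'
```

```text
time_s: 6.6
ee_pos: [0.4856, 0.2008, 0.1341]
tcp_rot: [179.9, -0.0, 85.5]
wrist_force: [4.9, 1.8, 2.3]
grip_width: 0.15
time_s: 7.22
ee_pos: [0.4854, 0.2007, 0.1341]
tcp_rot: [179.4, -0.1, 85.5]
wrist_force: [18.3, 2.8, -7.1]
grip_width: 0.155
```

```bash
python3 -m pendant '[0,0,0,0,0,0,0.4, 0,0,0,0,2,0,0.4, 0,0,0,0,4,0,0.45, 0,0,0,0,4,0,0.5, 0,0,0,0,4,0,0.5]'; python3 -m pendant '[0,0,0,0,0,-20,0.5, 0,0,0,0,0,-45,0.5, 0,0,0,0,0,-70,0.5, 0,0,0,0,0,-95,0.5, 0,0,0,0,0,-95,0.5]';  python3 - <<'E'
from plant import vision
import cv2,numpy as np
f=vision.grab_frame("wrist");a=f["image"][80:290,210:435,::-1]
f=vision.grab_frame("scene");b=f["image"][150:260,310:430,::-1]
cv2.imwrite("pics/c7.png",np.hstack([cv2.resize(a,(400,373),interpolation=2),cv2.resize(b,(400,373),interpolation=2)]))
E
python3 to.py .4514 -.2666 .22 91.9
```

```text
time_s: 7.85
ee_pos: [0.4848, 0.2004, 0.1334]
tcp_rot: [-180.0, 0.0, 85.5]
wrist_force: [-0.2, -0.1, -0.7]
grip_width: 0.497
time_s: 8.48
ee_pos: [0.4864, 0.2007, 0.2306]
tcp_rot: [179.8, -0.1, 85.5]
wrist_force: [-0.3, -0.5, 0.2]
grip_width: 0.502
t 8.57 pos [0.4847 0.2004 0.2277] rot [-1.7995e+02  1.0000e-02  8.5520e+01] F [ 0.4  0.2 -0.5] g 0.497
turn [-0.05  0.01 -6.38] shift [-468.2    3.3    7.9] norm 468.0
```

View pics/c7.png

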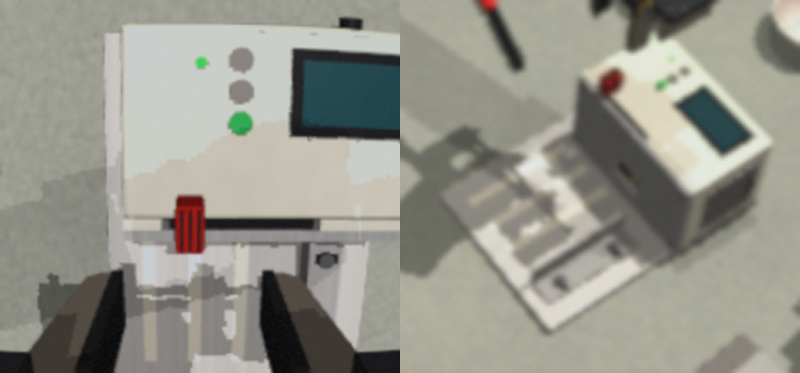

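Left, the grip sits at the robot-side end of its slot (c7 190,225). Right, the window is now dark, with no yellow, at (627,172). The shutter is open, so on to the carton.

```bash
python3 -m pendant '[0,0,-1,-55,1,0,0.8, 0,0,-2,-111,2,0,0.9, 0,0,-3,-167,3,0,1, 0,0,-4,-223,4,0,1, 0,0,-5,-279,5,0,1]'; python3 to.py .4514 -.36 .22 91.9
```

```text
time_s: 9.2
ee_pos: [0.4671, -0.0794, 0.2269]
tcp_rot: [-179.9, -0.1, 90.5]
wrist_force: [0.3, -0.7, -0.5]
grip_width: 0.995
t 9.2 pos [ 0.4671 -0.0794  0.2269] rot [-1.7987e+02 -7.0000e-02  9.0550e+01] F [ 0.3 -0.7 -0.5] g 0.995
turn [-0.13 -0.07 -1.35] shift [-280.4  -18.4    6.6] norm 281.0
```

```bash
python3 -m pendant '[0,0,-1,-56,-3,0,1, 0,0,-1.3,-112,-7,0,1, 0,0,-1.3,-168,-11,0,1, 0,0,-1.3,-224,-15,0,1, 0,0,-1.3,-278,-18,0,1]'; python3 - <<'E'
from plant import vision
import cv2,numpy as np
f=vision.grab_frame("wrist");a=f["image"][...,::-1];cv2.imwrite("pics/w3.png",a)
E
python3 to.py .4514 -.2666 .22 91.9
```

```text
time_s: 9.82
ee_pos: [0.4518, -0.3574, 0.2266]
tcp_rot: [-179.9, -0.1, 91.8]
wrist_force: [1.2, 0.1, 0.1]
grip_width: 1.0
t 9.88 pos [ 0.4504 -0.3634  0.2262] rot [-1.7985e+02  1.0000e-01  9.1550e+01] F [-4.1 -2.4  0.9] g 0.999
turn [-0.15  0.1  -0.35] shift [96.8  3.7  6. ] norm 97.0
```

View pics/w3.png

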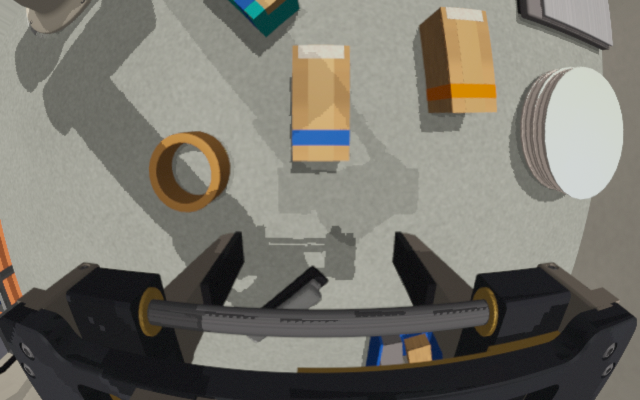

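```bash
python3 - <<'E'
from h import *
from plant import vision
f=vision.grab_frame("wrist");f=vision.grab_frame("wrist");f["fish"]=1
a=f["image"];cv2.imwrite("pics/c8.png",cv2.resize(a[30:180,260:380,::-1],None,fx=4,fy=4,interpolation=cv2.INTER_CUBIC))
import pickle;f2={k:f[k] for k in f if k!="image"};pickle.dump(f2,open("f.pkl","wb"))
E
```

```text
(no output)
```

View pics/c8.png

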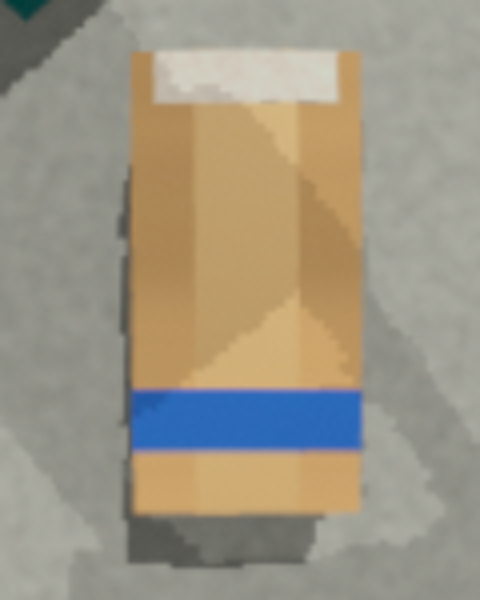

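```bash
python3 - <<'E'
from h import *
import pickle
f=pickle.load(open("f.pkl","rb"))
t=(np.array([[131,51],[362,51],[362,514],[132,514]])+.5)/4-.5+[260,30]
m=np.array([[-.029,.06,.08],[.029,.06,.08],[.029,-.06,.08],[-.029,-.06,.08]])
o=least_squares(lambda p:(proj(f,T(p,m))-t).ravel(),[.45,-.27,0]);print(o.x.round(4),o.fun.round(1))
E
python3 to.py .4514 -.2766 .041 91.9
```

```text
[ 0.4517 -0.2662  1.6341] [ 0.2  0.3 -0.2  0.3 -0.6 -0.3  0.6 -0.3]
t 9.97 pos [ 0.4515 -0.3574  0.2262] rot [-1.7987e+02 -1.7000e-01  9.1620e+01] F [0.7 0.4 1. ] g 0.994
turn [-0.13 -0.17 -0.28] shift [ 80.2   2.6 185.5] norm 202.0
```

```bash
python3 -m pendant '[0,0,0,45,1,0,1, 0,0,0,83,3,10,1, 0,0,0,83,3,50,1, 0,0,0,83,3,95,1, 0,0,0,83,3,110,1]' 25; python3 to.py .452 -.274 .042 91.63
```

```text
time_s: 10.6
ee_pos: [0.4513, -0.2698, 0.115]
tcp_rot: [-179.7, -0.3, 91.9]
wrist_force: [-0.0, 0.7, 1.3]
grip_width: 1.0
t 10.6 pos [ 0.4513 -0.2698  0.115 ] rot [-179.73   -0.3    91.9 ] F [-0.   0.7  1.3] g 1.0
turn [-0.27 -0.3   0.27] shift [-4.6  0.9 73. ] norm 73.0
```

```bash
python3 -m pendant '[0,0,0,0,0,25,1, 0,0,0,0,0,50,1, 0,0,0,0,0,65,1, 0,0,0,0,0,74,1, 0,0,0,0,0,74,1]' 25; python3 to.py .452 -.274 .042 91.63; python3 -m pendant '[0,0,0,0,0,0,0, 0,0,0,0,0,0,0, 0,0,0,0,0,0,0, 0,0,0,0,0,0,0, 0,0,0,0,0,0,0]' 25; python3 to.py .452 -.274 .042 91.63
```

```text
time_s: 11.22
ee_pos: [0.4532, -0.2731, 0.0446]
tcp_rot: [-180.0, -0.0, 91.8]
wrist_force: [-0.3, -0.5, 1.4]
grip_width: 1.002
t 11.22 pos [ 0.4532 -0.2731  0.0446] rot [-1.7999e+02 -1.0000e-02  9.1820e+01] F [-0.3 -0.5  1.4] g 1.002
turn [-0.01 -0.01  0.19] shift [-0.9 -1.2  2.6] norm 3.0
time_s: 11.85
ee_pos: [0.453, -0.2733, 0.0449]
tcp_rot: [-180.0, 0.0, 91.8]
wrist_force: [-2.5, -0.2, 3.7]
grip_width: 0.633
t 11.85 pos [ 0.453  -0.2733  0.0449] rot [-1.7997e+02  1.0000e-02  9.1820e+01] F [-2.5 -0.2  3.7] g 0.633
turn [-0.03  0.01  0.19] shift [-0.6 -1.   2.9] norm 3.0
```

```bash
python3 -m pendant '[0,0,0,0,0,-8,0, 0,0,0,0,0,-25,0, 0,0,0,0,0,-50,0, 0,0,0,0,0,-80,0, 0,0,0,0,0,-105,0]' 25; python3 to.py .512 .091 .15 85.3
```

```text
time_s: 12.48
ee_pos: [0.4536, -0.2734, 0.1519]
tcp_rot: [179.9, 0.1, 91.8]
wrist_force: [-0.1, -0.2, -2.6]
grip_width: 0.629
t 12.47 pos [ 0.4536 -0.2734  0.1519] rot [1.7991e+02 7.0000e-02 9.1820e+01] F [-0.1 -0.2 -2.6] g 0.629
turn [0.09 0.06 6.52] shift [362.3  70.    1.5] norm 369.0
```

```bash
python3 -m pendant '[0,0,1,30,6,0,0, 0,0,2,72,14,0,0, 0,0,3.3,115,22,0,0, 0,0,4.5,158,31,0,0, 0,0,5.5,200,39,0,0]' 25; python3 to.py .512 .091 .15 85.3
```

```text
time_s: 13.1
ee_pos: [0.4862, -0.0706, 0.1507]
tcp_rot: [179.9, 0.0, 86.3]
wrist_force: [0.9, 0.0, -1.9]
grip_width: 0.632
t 13.1 pos [ 0.4862 -0.0706  0.1507] rot [1.7991e+02 1.0000e-02 8.6280e+01] F [ 0.9  0.  -1.9] g 0.632
turn [0.09 0.01 0.98] shift [162.9  15.3   0.7] norm 164.0
```

```bash
python3 -m pendant '[0,0,0.3,38,3,0,0, 0,0,0.6,76,7,0,0, 0,0,1,114,11,0,0, 0,0,1,145,14,0,0, 0,0,1,161,15,0,0]' 25;python3 -m pendant '[0,0,0,0,0,10,0, 0,0,0,0,0,25,0, 0,0,0,0,0,40,0, 0,0,0,0,0,55,0, 0,0,0,0,0,70,0]' 25; python3 to.py .512 .091 .057 85.3
 python3 - <<'E'
from plant import vision
import cv2,numpy as np
f=vision.grab_frame("wrist");a=f["image"][...,::-1]
f=vision.grab_frame("scene");b=f["image"][150:260,310:430,::-1]
cv2.imwrite("pics/c9.png",np.hstack([cv2.resize(a,(480,300),interpolation=cv2.INTER_AREA),cv2.resize(b,(320,300),interpolation=2)]))
E
```

```text
time_s: 13.72
ee_pos: [0.5113, 0.0891, 0.1504]
tcp_rot: [179.9, -0.0, 85.4]
wrist_force: [0.7, 0.6, -2.9]
grip_width: 0.627
time_s: 14.35
ee_pos: [0.5109, 0.0873, 0.0783]
tcp_rot: [-180.0, 0.0, 85.3]
wrist_force: [-0.3, 0.0, -3.5]
grip_width: 0.63
t 14.35 pos [0.5109 0.0873 0.0783] rot [-179.96    0.     85.28] F [-0.3  0.  -3.5] g 0.63
turn [-0.04  0.   -0.02] shift [ 3.7  0.9 21.3] norm 22.0
```

View pics/c9.png

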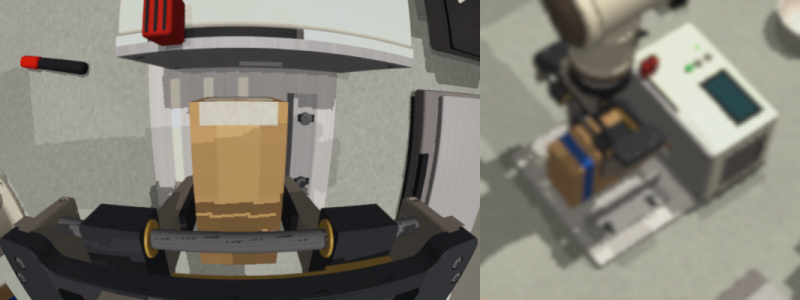

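The picture shows the carton upright over the bed, panel facing the head, carton edge about 15 px from the rail. Lowering it now.

```bash
python3 -m pendant '[0,0,0,0,0,6,0, 0,0,0,0,0,12,0, 0,0,0,0,0,16,0, 0,0,0,0,0,18,0, 0,0,0,0,0,19,0]' 25;python3 -m pendant '[0,0,0,0,0,0.5,0, 0,0,0,0,0,1,0, 0,0,0,0,0,1.5,0, 0,0,0,0,0,2,0, 0,0,0,0,0,2,0]' 25; python3 to.py .512 .091 .057 85.3
```

```text
time_s: 15.08
ee_pos: [0.5112, 0.0877, 0.0606]
tcp_rot: [180.0, -0.0, 85.3]
wrist_force: [0.7, -0.3, -3.0]
grip_width: 0.628
time_s: 15.7
ee_pos: [0.5111, 0.0877, 0.0585]
tcp_rot: [-180.0, 0.0, 85.3]
wrist_force: [0.2, 0.1, -2.6]
grip_width: 0.632
t 15.7 pos [0.5111 0.0877 0.0585] rot [-179.99    0.     85.31] F [ 0.2  0.1 -2.6] g 0.632
turn [-0.01  0.    0.01] shift [3.4 0.7 1.5] norm 4.0
```

```bash
python3 -m pendant '[0,0,0,0,0,0.5,0, 0,0,0,0,0,1,0, 0,0,0,0,0,1.5,0, 0,0,0,0,0,2,0, 0,0,0,0,0,2,0]' 25; python3 to.py .512 .091 .057 85.3
```

```text
time_s: 16.32
ee_pos: [0.5112, 0.0877, 0.0569]
tcp_rot: [180.0, 0.0, 85.3]
wrist_force: [-0.7, 0.4, 0.6]
grip_width: 0.631
t 16.32 pos [0.5112 0.0877 0.0569] rot [180.     0.    85.32] F [-0.7  0.4  0.6] g 0.631
turn [0.   0.   0.02] shift [ 3.4  0.5 -0.1] norm 3.0
```

```bash
python3 -m pendant '[0,0,0,0,4,0.4,0, 0,0,0,0,8,0.4,0, 0,0,0,0,12,0.4,0, 0,0,0,0,15,0.4,0, 0,0,0,0,16,0.4,0]' 30; python3 to.py .534 .114 .057 85.3;python3 -m pendant '[0,0,0,0,1,0,0, 0,0,0,0,2,0,0, 0,0,0,0,3,0,0, 0,0,0,0,3,0,0, 0,0,0,0,3,0,0]' 30;  python3 to.py .534 .114 .057 85.3
```

```text
time_s: 16.95
ee_pos: [0.5274, 0.0864, 0.0569]
tcp_rot: [-180.0, -0.0, 85.3]
wrist_force: [-4.8, -0.3, 6.3]
grip_width: 0.633
t 16.95 pos [0.5274 0.0864 0.0569] rot [-180.     -0.     85.32] F [-4.8 -0.3  6.3] g 0.633
turn [-0.   -0.    0.02] shift [28.1  4.3 -0.1] norm 28.0
time_s: 17.58
ee_pos: [0.5304, 0.0861, 0.0569]
tcp_rot: [180.0, -0.0, 85.3]
wrist_force: [-3.4, 0.0, 5.9]
grip_width: 0.629
t 17.57 pos [0.5304 0.0861 0.0569] rot [179.98  -0.    85.32] F [-3.4  0.   5.9] g 0.629
turn [ 0.02 -0.    0.02] shift [28.1  1.3 -0.1] norm 28.0
```

```bash
python3 -m pendant '[0,0,0,0,0.5,0,0, 0,0,0,0,1,0,0, 0,0,0,0,1.5,0,0, 0,0,0,0,2,0,0, 0,0,0,0,2,0,0]' 30;python3 -m pendant '[0,0,0,0,0.5,0,0, 0,0,0,0,1,0,0, 0,0,0,0,1.5,0,0, 0,0,0,0,2,0,0, 0,0,0,0,2,0,0]' 30;  python3 to.py .534 .114 .057 85.3
```

```text
time_s: 18.2
ee_pos: [0.5311, 0.0861, 0.0569]
tcp_rot: [-179.8, -0.0, 85.3]
wrist_force: [-8.8, 0.3, 10.7]
grip_width: 0.63
time_s: 18.82
ee_pos: [0.5313, 0.0861, 0.057]
tcp_rot: [-179.6, 0.0, 85.3]
wrist_force: [-15.4, 0.3, 18.5]
grip_width: 0.629
t 18.82 pos [0.5313 0.0861 0.057 ] rot [-1.7958e+02  1.0000e-02  8.5280e+01] F [-15.4   0.3  18.5] g 0.629
turn [-0.42  0.01 -0.02] shift [28.   0.4  0. ] norm 28.0
```

```bash
python3 -m pendant '[0,0,0,0,-1,0,0, 0,0,0,4,-2,-0.3,0, 0,0,0,9,-2,-0.3,0, 0,0,0,14,-2,-0.3,0, 0,0,0,18,-2,-0.3,0]' 30;python3 -m pendant '[0,0,0,1,0,0,0, 0,0,0,2,0,0,0, 0,0,0,3,0,0,0, 0,0,0,4,0,0,0, 0,0,0,5,0,0,0]' 30;  python3 to.py .534 .114 .057 85.3
```

```text
time_s: 19.45
ee_pos: [0.5325, 0.1022, 0.057]
tcp_rot: [-179.8, 0.2, 85.3]
wrist_force: [-8.8, -7.8, 10.0]
grip_width: 0.634
time_s: 20.08
ee_pos: [0.533, 0.107, 0.057]
tcp_rot: [-179.8, 0.2, 85.3]
wrist_force: [-7.9, -7.9, 10.1]
grip_width: 0.626
t 20.07 pos [0.533 0.107 0.057] rot [-179.83    0.19   85.27] F [-7.9 -7.9 10.1] g 0.626
turn [-0.17  0.19 -0.03] shift [7.  0.4 0. ] norm 7.0
```

```bash
python3 -m pendant '[0,0,0,1,0,0,0, 0,0,0,2,0,0,0, 0,0,0,3,0,0,0, 0,0,0,4,0,0,0, 0,0,0,5,0,0,0]' 30;python3 -m pendant '[0,0,0,0.5,0,0,0, 0,0,0,1,0,0,0, 0,0,0,1.5,0,0,0, 0,0,0,2,0,0,0, 0,0,0,2,0,0,0]' 30;  python3 to.py .534 .114 .057 85.3
```

```text
time_s: 20.7
ee_pos: [0.5334, 0.112, 0.057]
tcp_rot: [-179.8, 0.2, 85.3]
wrist_force: [-9.4, -8.1, 10.2]
grip_width: 0.629
time_s: 21.32
ee_pos: [0.5335, 0.1141, 0.057]
tcp_rot: [-179.8, 0.2, 85.3]
wrist_force: [-8.8, -8.0, 9.2]
grip_width: 0.629
t 21.32 pos [0.5335 0.1141 0.057 ] rot [-179.83    0.19   85.27] F [-8.8 -8.   9.2] g 0.629
turn [-0.17  0.19 -0.03] shift [-0.   0.5  0. ] norm 0.0
```

```bash
python3 -m pendant '[0,0,0,0.5,0,0,0, 0,0,0,1,0,0,0, 0,0,0,1.5,0,0,0, 0,0,0,2,0,0,0, 0,0,0,2,0,0,0]' 30;python3 -m pendant '[0,0,0,0.5,0,0,0, 0,0,0,1,0,0,0, 0,0,0,1.5,0,0,0, 0,0,0,2,0,0,0, 0,0,0,2,0,0,0]' 30;  python3 to.py .534 .114 .057 85.3
 python3 - <<'E'
from plant import vision,r
import cv2,numpy as np
f=vision.grab_frame("wrist");a=f["image"][0:250,120:520,::-1]
cv2.imwrite("pics/c10.png",cv2.resize(a,None,fx=2,fy=2,interpolation=2)); print(r.sense()["ft_torque"])
E
```

```text
time_s: 21.95
ee_pos: [0.5336, 0.1146, 0.057]
tcp_rot: [-179.8, 0.3, 85.3]
wrist_force: [-10.1, -14.0, 10.7]
grip_width: 0.627
time_s: 22.58
ee_pos: [0.5336, 0.1147, 0.057]
tcp_rot: [-179.8, 0.5, 85.3]
wrist_force: [-11.7, -20.3, 12.3]
grip_width: 0.633
t 22.57 pos [0.5336 0.1147 0.057 ] rot [-179.78    0.55   85.35] F [-11.7 -20.3  12.3] g 0.633
turn [-0.22  0.55  0.05] shift [-0.7  0.5 -0. ] norm 1.0
[-3.19748897  1.57264021 -0.17052969]
```

View pics/c10.png

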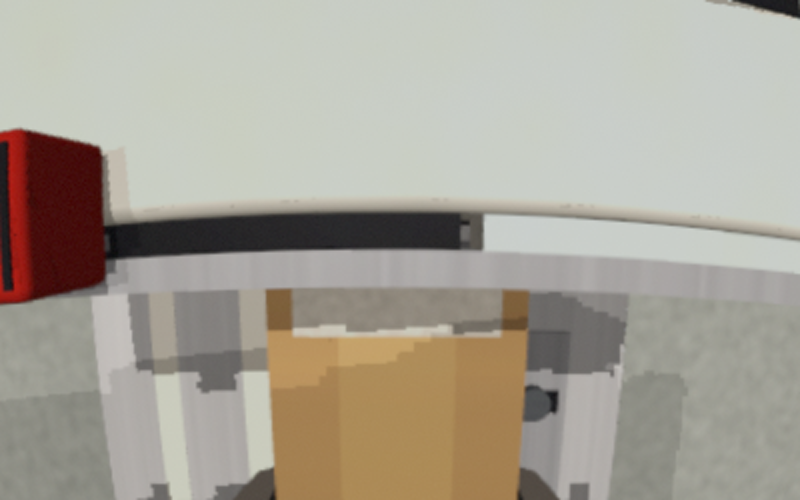

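```bash
python3 -m pendant '[-0.1,0.25,0,0,0.2,0,0, -0.2,0.5,0,0,0.5,0,0, -0.2,0.5,0,0,0.5,0,0, -0.2,0.5,0,0,0.5,0,0, -0.2,0.5,0,0,0.5,0,0]' 30;  python3 to.py .534 .114 .057 85.3
 python3 - <<'E'
from plant import vision,r
import cv2,numpy as np
print(r.sense()["ft_torque"])
f=vision.grab_frame("scene");a=f["image"][150:260,310:430,::-1]
f=vision.grab_frame("top");b=f["image"][120:230,190:310,::-1]
cv2.imwrite("pics/c11.png",np.hstack([cv2.resize(a,(400,367),interpolation=2),cv2.resize(b,(400,367),interpolation=2)]))
for n in("top",):cv2.imwrite("pics/top9.png",f["image"][...,::-1])
E
python3 to.py .534 .114 .057 85.3
```

```text
time_s: 23.25
ee_pos: [0.5336, 0.115, 0.0568]
tcp_rot: [-179.9, 0.0, 85.4]
wrist_force: [-11.0, -18.3, 12.4]
grip_width: 0.629
t 23.25 pos [0.5336 0.115  0.0568] rot [-1.7991e+02  5.0000e-02  8.5380e+01] F [-11.  -18.3  12.4] g 0.629
turn [-0.09  0.05  0.08] shift [-0.9  0.5 -0.2] norm 1.0
[-3.44849291  2.16167486 -0.16988998]
t 23.35 pos [0.5336 0.115  0.0569] rot [-1.7991e+02  5.0000e-02  8.5380e+01] F [-11.3 -17.4  12.8] g 0.624
turn [-0.09  0.05  0.08] shift [-0.9  0.5 -0.1] norm 1.0
```

View pics/c11.png

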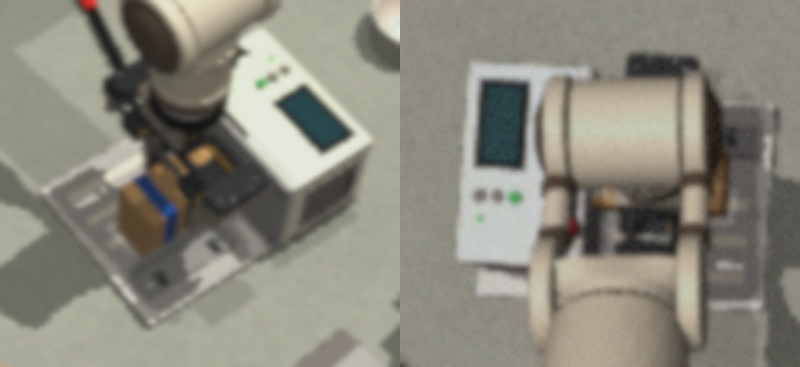

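View pics/top9.png

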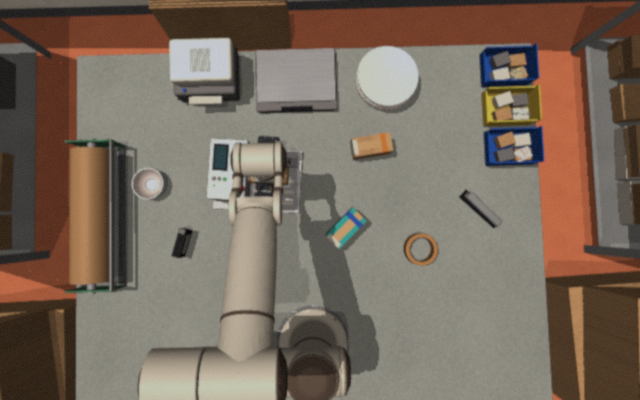

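```bash
python3 -m pendant '[0,0,0,0.2,0.4,0,0, -0.1,0.1,0,0.4,0.8,0,0, -0.2,0.1,0,0.4,1.2,0,0, -0.2,0.1,0,0.4,1.2,0,0, -0.2,0.1,0,0.4,1.2,0,0]' 30; python3 -m pendant '[0,0,0,0,0,0,0, 0,0,0,0,0,0,0, 0,0,0,0,0,0,0, 0,0,0,0,0,0,0, 0,0,0,0,0,0,0]' 30; python3 to.py .534 .114 .057 85.3
```

```text
time_s: 23.98
ee_pos: [0.5336, 0.115, 0.0569]
tcp_rot: [-179.9, -0.0, 85.4]
wrist_force: [-14.7, -19.1, 16.8]
grip_width: 0.627
time_s: 24.6
ee_pos: [0.5336, 0.115, 0.0568]
tcp_rot: [-179.9, -0.0, 85.4]
wrist_force: [-15.4, -18.3, 17.0]
grip_width: 0.632
t 24.6 pos [0.5336 0.115  0.0568] rot [-179.93   -0.     85.39] F [-15.4 -18.3  17. ] g 0.632
turn [-0.07 -0.    0.09] shift [-1.   0.5 -0.2] norm 1.0
```

```bash
python3 - <<'E'
from plant import vision
import cv2
f=vision.grab_frame("wrist");a=f["image"][0:250,120:520,::-1]
cv2.imwrite("pics/c12.png",cv2.resize(a,None,fx=2,fy=2,interpolation=2))
E
```

```text
(no output)
```

View pics/c12.png

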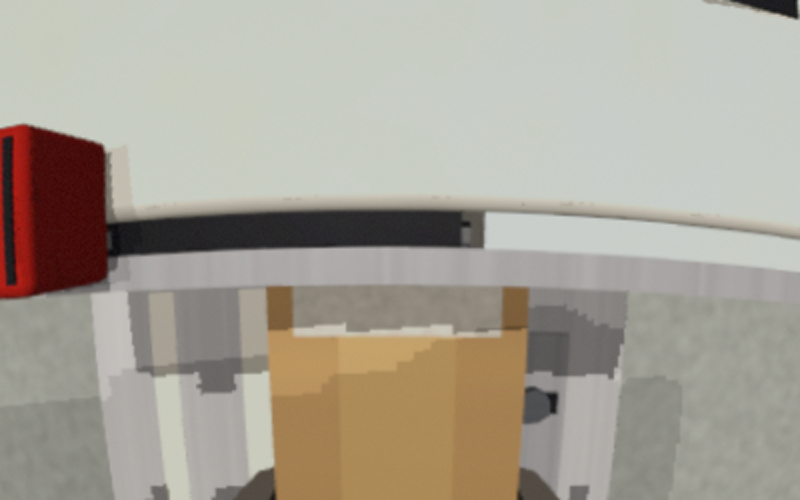

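The carton is square in the corner: its panel end runs under the head's edge (c12 row 287), its long side lies at the rail (column 525), and the grip is still at its stop. Forces are steady, so I'm handing in.

```bash
python3 - <<'E'
from plant import ticket,r
print(ticket.hand_in()); s=r.sense();print(s["time_s"],s["ee_pos"],s["wrist_force"])
E
```

```text
the job is handed in; nothing more can be done
None
the job is handed in; nothing more can be done
```

I opened the shutter first, then seated the brown carton with the blue band in the coder's corner. I handed in at about 25 s while still holding it there.

- **Shutter:** I pinched the red grip and slid it about 53 mm towards the robot. The force then rose to 18 N with no further travel, and the picture showed the window dark with no yellow.
- **Seating:** The carton was set down on the bed, slid against the rail and then against the print head. The tool was vertical to within 0.1°. Its yaw implies the carton sits at about -4.6°, against a coder yaw fitted at -4.4° to -4.8°.
- **Hold:** At the last check the push was about 15 N towards the rail and 18 N towards the head. About 8 N of the head push was sliding friction before contact, so the net press on the window is smaller, roughly 10 N. The vertical reading was 17 N, and the grip was 30 N with the opening steady at 58 mm.
- **Bystanders:** The orange and turquoise cartons, tape roll, bowl, ink cartridge and stapler look unmoved in the top view. The arm hid the marker there, but it shows in the scene view.

**Limits of the checks:** I judged flushness from contact forces and the wrist view, because the contact line at the window is hidden from the cameras. The reading I asked for after handing in was refused, so I have no check of the final second. No check failed, but the tool tilted up to 0.55° as I pressed, and I corrected that before handing in.

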